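# Put the bench tools back on their own outline plates

### The arm

A 6-joint arm with a two-finger parallel gripper is mounted at the origin on a cart in front of the work surface, level with it; the furniture and walls round the work are solid. World frame = base frame: x ahead of the robot, y to its left, z up, the work surface at z = 0. Lengths are in m, angles in rad, forces in N, time in s.
With the tool pointing down it reaches from about 0.375 to 0.825 m from the base axis. Payload 5.5 kg.
Tool frame: the origin (TCP) lies between the finger pads; the fingertips stand 25 mm ahead of it and the grasp point (between the pads) lies 6 mm ahead of it; z points along the fingers, y is the line along which they close (so a half turn about z gives the same grasp; the last joint's range is limited). The gripper opens to 85 mm and grips with 20 to 120 N. Pads are 22 mm wide; open, the fingers measure 114 mm over their backs; the gripper's body (76 mm by 85 mm) begins 54 mm behind the grasp point. The pads swing forward as they close: fully open they stand 13 mm farther back than shut.
Start: joints at [-1.296, 0.314, -0.047, 1.21, 0, 1.571], TCP at [0.163, -0.577, 0.256] pointing down, gripper open.
Joint ranges: [-2.67, 2.67], [-0.69, 1.73], [-1.03, 1.25], [-2.08, 2.16], [-1.42, 1.45], [-3.14, 3.14]. Speed limits (rad/s): [2.39, 2.39, 3.01, 3.14, 3.14, 3.14].

### API

Orientations are given as a 3x3 rotation matrix whose columns are the frame's x, y, z axes.
In Python, from cell import robot gives the robot as it stands.
- The arm moves only by the shell command python3 -m jog 'ROWS' [FORCE]. ROWS is JSON, a list of rows, each an object with "grip": the gripper command: -1 is fully open, 1 is shut, values between are in proportion; "translation": the shift along the tool's x, y, z as a fraction of full scale, a list of three; "twist": the turn about the tool's z as a fraction of full scale. A call has 1 to 20 rows; each row shifts and turns the commanded pose from where the row before left it, along the tool's axes as they then stand; what a row does not reach is not made up. Full scale, the value 1, is 0.06 m for a shift and 10 degrees for a turn. A row lasts 1/8 s, in which the tool goes at most 62.5 mm and 10.7 degrees, less where a joint would pass 70% of its speed; a pose out of reach is approached as far as the arm can. A call with a number of a shift or a turn outside -1 to 1 is refused whole. A call with a gripper value outside its range is refused whole. The fingers move at their own pace and stop on an object; FORCE is the grip in N (left out, the last holds). Time passes only in rows, so rows that do not move let the fingers close. It gives the time, the measured TCP pose, the force, the opening and the grip force at its end, in the units of the state.
- robot.sense(): the state, without advancing time (a new reading comes with each control period).
- robot.camera(name): name is "scene" or "top" or "wrist"; returns a dict with "color" (384x512x3 uint8, red, green, blue), "depth" (384x512 float32, m along the optical axis (not along the pixel's ray), 0 where there is no reading), "fx", "fy", "cx", "cy" (pixels), "origin" and "rotation" of the camera in the world. Camera axes: x right, y down, z forward; pixel columns grow to the right and rows downward; lengths in m; the calibration is good to about 2 mm. A picture is of the moment at which its call begins.
- robot.job_done(): hands the job in; it is judged then, once.
The state is a dict: "clock": time; "joint_pos": joint angles; "dq": joint speeds; "effort": joint torques, N m; "eef_pos": TCP position; "orientation": TCP orientation; "contact_force": force on the tool from outside, world axes, zero at the start; "wrist_torque": the same for the moment, N m; "opening": opening from 0.0 (shut) to 1.0 (fully open); "grasp_force": force on a finger pad.
Only numpy, scipy, OpenCV 4.12 (cv2) and the standard library are available. Lean on these libraries where they do the work, as an engineer would, in place of code of your own. Each camera call takes 0.05 s, during which the arm holds its last target. There are 200 camera calls.

### The job

The rubber stamp, the ink pad, the stapler and the white jar each lie on the wrong outline plate. Put every one on the plate that bears its own dark outline, upright, centred on the outline and lying along it (either way round); the plain plate is the spare spot for parking one of them on the way and is empty again at the end. Leave the label roll where it stands.

Things in the scene. Friction and masses are not known exactly. Their poses are not given: they have to be found in the camera images.
- rubber_stamp: rubber stamp with a wooden handle, upright: foot block 26 x 62 mm, 20 mm high; round handle on its centre, 18 mm thick from 20 to 44 mm and a knob 24 mm thick from 44 to 76 mm above the underside; 0.04 to 0.09 kg. Origin at the centre of its underside, y along the 62 mm side, z up.
- ink_pad: closed blue ink pad tin, a flat box 63 x 91 x 18 mm, its lid stays shut; 0.06 to 0.13 kg. Origin at the centre of its underside, y along the 91 mm side, z up.
- stapler: small stapler, teal above and black below, lying on its base: 28 x 122 x 36 mm (the base 28 mm wide up to 6 mm, a waist 18 mm wide from 14 to 22 mm, the upper arm 24 mm wide from 22 to 36 mm); 0.11 to 0.23 kg. Origin at the centre of its underside, y along the 122 mm length, z up.
- white_jar: round white jar with a pink screw lid (fixed shut), 53 mm across, 46 mm high; 0.08 to 0.17 kg. Origin at the centre of its underside, z up.
- stamp_plate: grey plastic plate, 82 x 128 x 4 mm with rounded edges and four tiny dark screw heads at its corners, fixed flat on the bench; origin at the centre of its underside (its top is 4 mm higher), own y axis along its 128 mm length, z up. Flat dark outline of the stamp's foot at its centre, a small rectangle 30 x 66 mm with its length along y. At the start the jar stands on it, off-centre.
- ink_pad_plate: grey plastic plate, 82 x 128 x 4 mm with rounded edges and four tiny dark screw heads at its corners, fixed flat on the bench; origin at the centre of its underside (its top is 4 mm higher), own y axis along its 128 mm length, z up. Flat dark outline of the ink pad at its centre, a broad rectangle 67 x 95 mm with its length along y. At the start the stamp stands on it.
- stapler_plate: grey plastic plate, 82 x 128 x 4 mm with rounded edges and four tiny dark screw heads at its corners, fixed flat on the bench; origin at the centre of its underside (its top is 4 mm higher), own y axis along its 128 mm length, z up. Flat dark outline of the stapler at its centre, a long narrow rectangle 32 x 124 mm with its length along y. At the start the ink pad lies on it.
- jar_plate: grey plastic plate, 82 x 128 x 4 mm with rounded edges and four tiny dark screw heads at its corners, fixed flat on the bench; origin at the centre of its underside (its top is 4 mm higher), own y axis along its 128 mm length, z up. Flat dark outline of the jar at its centre, a disc 57 mm across. At the start the stapler lies on it.
- plain_plate: grey plastic plate, 82 x 128 x 4 mm with rounded edges and four tiny dark screw heads at its corners, fixed flat on the bench; origin at the centre of its underside (its top is 4 mm higher), own y axis along its 128 mm length, z up. No outline; nothing lies on it at the start: the spare spot.
- label_roll: white roll of labels standing on its end near the plates, about 86 mm across, 61 mm high; a bystander. Origin at the centre of its underside. (To the right of the plates, near x = 0.50, y = -0.22, stands a blue bag sealer; its raised black arm slopes up to its free end at about x = 0.60, y = -0.05, 0.24 m above the bench: carry things round or over it.)
Mind the look-alikes: they are no part of the job. Several things look just like the white_jar: the one meant starts farthest to the robot's left.

How it is judged:
By the outcome, as a careful person would: the job done as asked, in the order asked, and still so for the second after the job is handed in, with the robot touching nothing.
It also fails if it takes over 117 s, if anything falls off the work surface, if the arm or the gripper's body presses on something with over 40 N, if the wrist force passes 120 N, or if a joint passes its speed limit or range.

## Working session

There is one attempt and no reset: what is moved stays moved. The work goes in short steps, Python scripts to look and compute and a shell command to move; the robot and the scene stay as the last step left them, time stands still between calls to the robot, and variables do not carry over. Pictures are saved under pics/ and viewed, at most 14 in all, crops included, and the job is handed in when it is done.

```bash
mkdir -p pics; ls; python3 - <<'E'
from cell import robot
import cv2,pickle
d={n:robot.camera(n) for n in("top","scene")}
pickle.dump(d,open("v0.pkl","wb"))
for n in d:
    cv2.imwrite(f"pics/{n}0.png",cv2.resize(d[n]["color"][:,:,::-1],(800,600),interpolation=cv2.INTER_CUBIC))
    print(n,d[n]["origin"],d[n]["rotation"].tolist() if hasattr(d[n]["rotation"],"tolist") else d[n]["rotation"],d[n]["fx"],d[n]["cx"],d[n]["cy"])
s=robot.sense();print(s["clock"],s["eef_pos"],s["orientation"],s["opening"])
E
```

```text
pics
top [0.45328268 0.13958443 0.96240349] [[0.024240866088978734, -0.9888652626614788, 0.14682599467635513], [-0.9995449993717553, -0.026611093481883487, -0.014200138542148216], [0.017949223999213785, -0.14641496509968954, -0.9890604042992941]] 461.7416001224778 249.4404514718022 191.22522688332202
scene [0.03072664 0.72277889 0.64528403] [[-0.7447594826132357, -0.38511765285454236, 0.5449933086905508], [-0.6673126836466516, 0.43615758330333204, -0.6037055116290566], [-0.005205314781024459, -0.8132963518833742, -0.5818263905248929]] 422.3537554389881 249.06308666250698 195.647650353098
0.1 [ 0.16268922 -0.57705788  0.25554036] [[ 9.62486647e-01  2.71328754e-01 -4.00873889e-04]
 [ 2.71329050e-01 -9.62485605e-01  1.41682597e-03]
 [-1.40972307e-06 -1.47244481e-03 -9.99998916e-01]] 0.9987419641944378
```

View pics/top0.png

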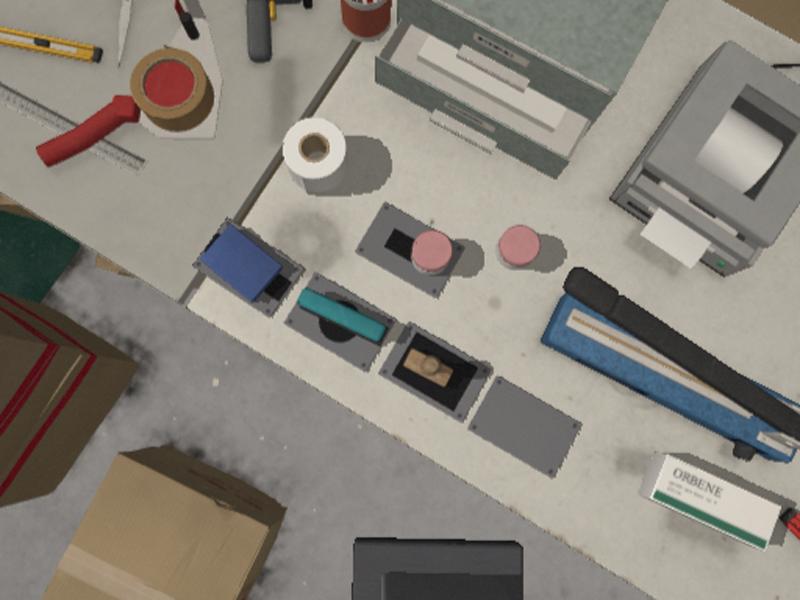

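View pics/scene0.png

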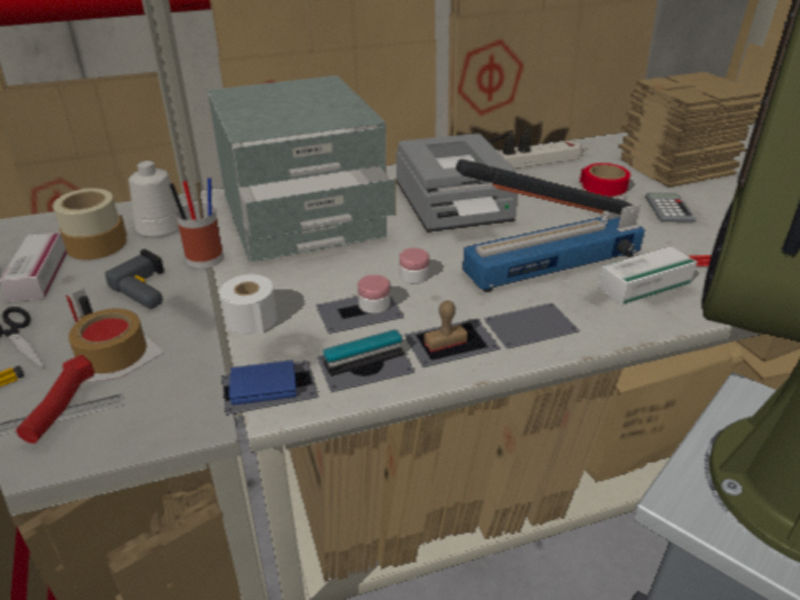

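The top view shows, left to right along the front row, the plates with the ink pad (248,265), stapler (340,320), stamp (436,370) and the plain plate (525,425). The stamp plate with the jar is at (410,248), and the look-alike jar at (518,247).

```bash
cat > h.py <<'E'
import numpy as np, cv2
def ray(c,uv,z):
    uv=np.atleast_2d(np.asarray(uv,float)); R=np.array(c["rotation"]);o=np.array(c["origin"])
    d=np.c_[(uv[:,0]-c["cx"])/c["fx"],(uv[:,1]-c["cy"])/c["fy"],np.ones(len(uv))]@R.T
    return (o+d*((z-o[2])/d[:,2])[:,None])[:,:2]
def rect(P):
    """centre, (short,long), yaw of y axis(long side) as 'y-axis angle from world y' in deg"""
    (cx,cy),(w,h),a=cv2.minAreaRect((np.asarray(P)*1000).astype(np.float32))
    if w>h: w,h,a=h,w,a+90     # w along a ; long axis along a+90
    a=(a+90)%180-90
    return np.round([cx,cy,w,h,a],1)   # a = yaw of object (x axis short) from world x
def pts(m):
    n,l,s,_=cv2.connectedComponentsWithStats(m.astype(np.uint8)); k=1+np.argmax(s[1:,4])
    return np.argwhere(l==k)[:,::-1]
E
python3 - <<'E'
from h import *
import pickle
c=pickle.load(open("v0.pkl","rb"))["top"]; I=c["color"]
hsv=cv2.cvtColor(I,cv2.COLOR_RGB2HSV).astype(int);k=.64
for n,p in dict(grey=(500,400),outl=(395,243),blue=(240,260),teal=(330,312),pink=(430,250),wood=(420,365),knob=(431,366),bench=(500,320),grey2=(400,275),inkout=(455,390)).items():
    print(n,hsv[int(p[1]*k),int(p[0]*k)])
H,S,V=hsv[...,0],hsv[...,1],hsv[...,2]
def win(x0,y0,x1,y1):
    m=np.zeros(V.shape,bool);m[int(y0*k):int(y1*k),int(x0*k):int(x1*k)]=1;return m
W=dict(stapler_plate=(190,215,304,315),jar_plate=(280,270,400,372),ink_plate=(376,318,493,422),plain=(465,372,585,480),stamp_plate=(353,198,465,300))
for n,w in W.items():
    m=win(*w)&(S<45)&(V>60)&(V<125); m=cv2.morphologyEx(m.astype(np.uint8),cv2.MORPH_OPEN,np.ones((2,2)))
    q=np.argwhere(m)[:,::-1]; print(n,rect(ray(c,q,.004)),m.sum())
blue=(H>105)&(H<125)&(S>110)&win(*W["stapler_plate"]); print("ink",rect(ray(c,pts(blue),.022)))
teal=(H>80)&(H<100)&(S>100)&win(*W["jar_plate"]); print("stapler",rect(ray(c,pts(teal),.040)))
for n,w in(("jar",(400,220,470,290)),("jar2",(485,215,550,280))):
    q=pts(((H>165)|(H<8))&(S>55)&win(*w)); P=ray(c,q,.05); print(n,cv2.minEnclosingCircle((P*1000).astype(np.float32)),P.mean(0))
wood=(H>8)&(H<22)&(S>60)&win(*W["ink_plate"]); P=ray(c,pts(wood),.024);print("stamp",rect(P),P.mean(0))
E
```

```text
grey [  0   7 110]
outl [120   9  27]
blue [111 112 121]
teal [ 92 148 131]
pink [  1  74 179]
wood [ 14  96 144]
knob [ 16  86 146]
bench [ 21  25 191]
grey2 [ 20   7 108]
inkout [135  16  32]
stapler_plate [636.2 306.3 119.2 159.1 -14.8] 904
jar_plate [564.5 190.8 136.7 159.2   1.4] 1699
ink_plate [500.9  65.6  86.  197.9 -26.2] 1351
plain [436.3 -45.9  81.9 156.1 -28.8] 2725
stamp_plate [6.597e+02 1.010e+02 1.328e+02 1.492e+02 5.000e-01] 1531
ink [636.3 323.9  59.7  93.4 -37.6]
stapler [569.  188.6  25.9 118.3 -24.1]
jar ((654.0379028320312, 74.37054443359375), 27.172327041625977) [0.65411668 0.07428215]
jar2 ((663.5443725585938, -39.521873474121094), 27.21400260925293) [ 0.66364648 -0.03932818]
stamp [506.1  73.8  30.9  62.4 -25.1] [0.5050347  0.07472108]
```

```bash
python3 - <<'E'
from h import *
import pickle
c=pickle.load(open("v0.pkl","rb"))["top"]; I=c["color"]
hsv=cv2.cvtColor(I,cv2.COLOR_RGB2HSV).astype(int);k=.64
H,S,V=hsv[...,0],hsv[...,1],hsv[...,2]
W=dict(stapler_plate=[(232,217),(307,265),(273,317),(190,264)],jar_plate=[(317,270),(400,318),(368,374),(280,320)],ink_plate=[(413,318),(496,370),(460,424),(374,372)],plain=[(502,372),(585,425),(556,480),(465,425)],stamp_plate=[(385,199),(468,240),(440,300),(353,248)])
out=I.copy()
for n,w in W.items():
    w=(np.array(w)*k).astype(np.int32); m=np.zeros(V.shape,np.uint8); cv2.fillPoly(m,[w],1)
    m=(m>0)&(S<40)&(V<130)
    m=cv2.morphologyEx(m.astype(np.uint8),cv2.MORPH_OPEN,np.ones((3,3)))
    q=np.argwhere(m)[:,::-1]; r=rect(ray(c,q,.004)); print(n,r)
    out[m>0]=(255,255,0)
o=cv2.resize(out[100:330,100:400][:,:,::-1],(780,598),interpolation=cv2.INTER_NEAREST)
cv2.imwrite("pics/m1.png",o)
E
```

```text
stapler_plate [637.2 315.9  84.8 129.1 -31.1]
jar_plate [564.2 190.2  82.2 132.5 -29.4]
ink_plate [501.9  62.5  84.4 131.8 -28.9]
plain [431.9 -55.5  81.7 129.5 -28.8]
stamp_plate [666.4  99.3  89.8 130.6 -25.4]
```

View pics/m1.png

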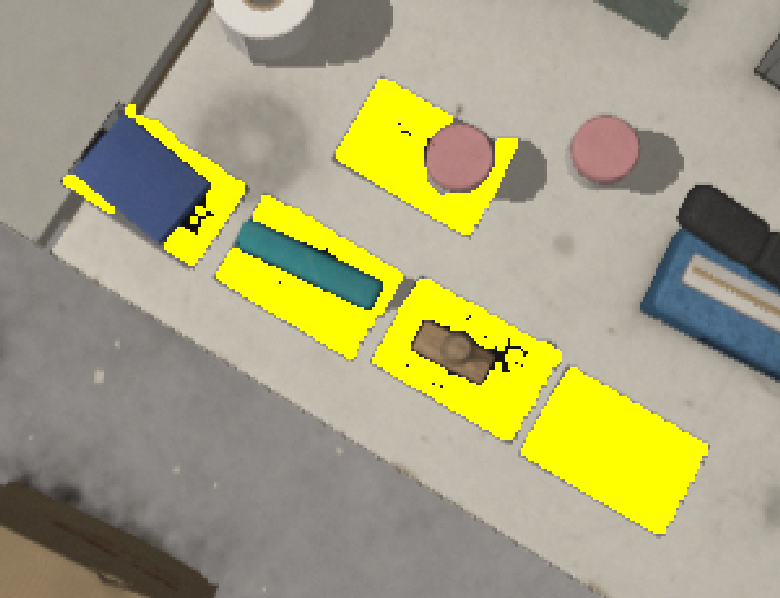

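```bash
cat > plan.py <<'E'
# usage: plan.py x_mm y_mm z_mm objyaw_deg : TCP target; fingers close along object's x axis (objyaw) ; '-' keeps yaw
import sys,numpy as np
from cell import robot
s=robot.sense();p=np.array(s["eef_pos"])*1000;R=np.array(s["orientation"])
th=np.degrees(np.arctan2(R[1,0],R[0,0]))
t=np.array([float(v) for v in sys.argv[1:4]])
want=th if sys.argv[4]=='-' else float(sys.argv[4])+90
if len(sys.argv)>5: want=want
dy=(want-th+90)%180-90
if len(sys.argv)>5: dy+=180*int(sys.argv[5])
a=np.radians(th+dy); x=np.array([np.cos(a),np.sin(a),0]);y=np.array([np.sin(a),-np.cos(a),0]);z=np.array([0,0,-1])
d=t-p
print("pos",p.round(1),"yaw",round(th,1),"j6",round(np.degrees(s["joint_pos"][5])),"clk",round(s["clock"],1),"op",round(s["opening"],3),"gf",round(s["grasp_force"],1),"F",np.round(s["contact_force"],1))
print("twist total units(10deg)",round(-dy/10,3)," then shift units(60mm)",np.round([d@x/60,d@y/60,d@z/60],3), "in now-axes",np.round(R.T@d/60,3))
E
python3 -m jog '[{"grip":-1,"translation":[0,0,-1],"twist":0},{"grip":-1,"translation":[0,0,0],"twist":-1},{"grip":-1,"translation":[0,0,0],"twist":-1},{"grip":-1,"translation":[0,0,0],"twist":-1},{"grip":-1,"translation":[0,0,0],"twist":-1},{"grip":-1,"translation":[0,0,0],"twist":-0.9}]' 30
python3 plan.py 506 74 250 -25
```

```text
clock: 0.85
eef_pos: [0.1627, -0.5772, 0.3158]
orientation: [[0.422, 0.907, -0.0], [0.907, -0.422, 0.001], [0.001, -0.001, -1.0]]
contact_force: [0.2, 0.5, 0.8]
opening: 1.003
grasp_force: 0.0
pos [ 162.7 -577.2  315.8] yaw 65.1 j6 41 clk 0.8 op 1.003 gf 0.0 F [0.2 0.5 0.8]
twist total units(10deg) 0.005  then shift units(60mm) [12.255  0.598  1.097] in now-axes [12.253  0.609  1.105]
```

```bash
python3 -m jog '[{"grip":-1,"translation":[0.94,0.046,0],"twist":0},{"grip":-1,"translation":[0.94,0.046,0],"twist":0},{"grip":-1,"translation":[0.94,0.046,0],"twist":0},{"grip":-1,"translation":[0.94,0.046,0],"twist":0},{"grip":-1,"translation":[0.94,0.046,0],"twist":0},{"grip":-1,"translation":[0.94,0.046,0],"twist":0},{"grip":-1,"translation":[0.94,0.046,0],"twist":0},{"grip":-1,"translation":[0.94,0.046,0],"twist":0},{"grip":-1,"translation":[0.94,0.046,0],"twist":0},{"grip":-1,"translation":[0.94,0.046,0.2],"twist":0},{"grip":-1,"translation":[0.94,0.046,0.2],"twist":0},{"grip":-1,"translation":[0.94,0.046,0.2],"twist":0},{"grip":-1,"translation":[0.94,0.046,0.2],"twist":0},{"grip":-1,"translation":[0,0,0],"twist":0},{"grip":-1,"translation":[0,0,0],"twist":0}]'
python3 plan.py 506 74 150 -25
python3 - <<'E'
from cell import robot
import cv2,pickle
c=robot.camera("wrist");pickle.dump(c,open("w1.pkl","wb"))
print(c["origin"],c["rotation"],c["fx"])
cv2.imwrite("pics/w1.png",c["color"][:,:,::-1])
E
```

```text
clock: 2.72
eef_pos: [0.5075, 0.0702, 0.2679]
orientation: [[0.426, 0.905, -0.001], [0.905, -0.426, -0.001], [-0.001, -0.001, -1.0]]
contact_force: [0.3, -0.7, 0.5]
opening: 1.002
grasp_force: 0.0
pos [507.5  70.2 267.9] yaw 64.8 j6 123 clk 2.7 op 1.002 gf 0.0 F [ 0.3 -0.7  0.5]
twist total units(10deg) -0.022  then shift units(60mm) [ 0.046 -0.05   1.964] in now-axes [ 0.048 -0.048  1.964]
[0.53640822 0.13065921 0.38502767] [[ 0.90421193 -0.41079869 -0.11681281]
 [-0.42707942 -0.87099793 -0.2428287 ]
 [-0.00199001  0.26945695 -0.96301038]] 301.28748734943423
```

View pics/w1.png

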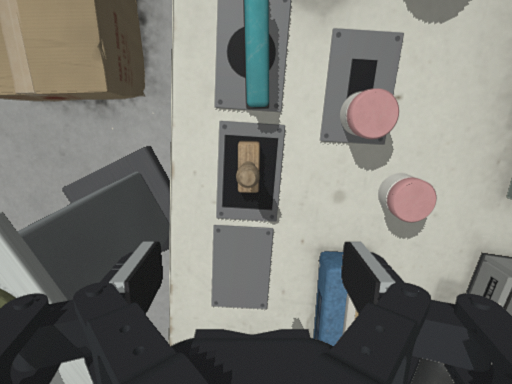

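The wrist view shows the stamp at (248,167) within the ink-pad outline, the stamp plate at (362,86) with the jar at (372,113), and the plain plate at (242,266). I'll measure from this view.

```bash
cat > wm.py <<'E'
from h import *
def hsv(c): 
    h=cv2.cvtColor(c["color"],cv2.COLOR_RGB2HSV).astype(int); return h[...,0],h[...,1],h[...,2]
def win(c,x0,y0,x1,y1):
    m=np.zeros(c["color"].shape[:2],bool);m[y0:y1,x0:x1]=1;return m
def plate(c,w,lo=60,hi=130):
    H,S,V=hsv(c); m=win(c,*w)&(S<40)&(V<hi)
    m=cv2.morphologyEx(m.astype(np.uint8),cv2.MORPH_OPEN,np.ones((3,3))); return rect(ray(c,pts(m),.004))
def dark(c,w,v=55):
    H,S,V=hsv(c); m=win(c,*w)&(S<90)&(V<v); m=cv2.morphologyEx(m.astype(np.uint8),cv2.MORPH_OPEN,np.ones((3,3)))
    return rect(ray(c,pts(m),.004))
E
python3 - <<'E'
from wm import *
import pickle
c=pickle.load(open("w1.pkl","rb"));H,S,V=hsv(c)
print("inkplate",plate(c,(212,118,290,224)),"outline",dark(c,(218,130,282,214)))
print("plain",plate(c,(206,224,276,310)))
print("stampplate",plate(c,(316,25,404,146)),"outline part",dark(c,(344,50,385,95)))
wood=(H>5)&(H<25)&(S>60)&win(c,225,130,275,205)
P=ray(c,pts(wood&win(c,225,130,275,160)),.024);print("foot far half",rect(P))
P=ray(c,pts(wood),.024);print("foot all",rect(P))
kn=(V<0)
for n,w in(("jar",(335,80,402,142)),):
    q=pts(((H>165)|(H<8))&(S>55)&win(c,*w)); P=ray(c,q,.05); print(n,cv2.minEnclosingCircle((P*1000).astype(np.float32)))
E
```

```text
inkplate [500.5  62.2  84.4 137.5 -27.1] outline [499.   61.2  65.8  94.2 -28.9]
plain [430.6 -57.   81.6 126.9 -28.7]
stampplate [663.4  96.2  88.9 131.1 -25.3] outline part [669.5 108.9  28.5  39.2 -28.4]
foot far half [512.5  90.8  21.5  25.3  64.7]
foot all [502.6  72.8  28.   62.9 -26.1]
jar ((651.66845703125, 72.2881088256836), 27.238256454467773)
```

```bash
python3 -m jog '[{"grip":-1,"translation":[0,0.06,0.9],"twist":0},{"grip":-1,"translation":[0.05,0,0.9],"twist":0},{"grip":-1,"translation":[0,0,0.8],"twist":0},{"grip":-1,"translation":[0,-0.1,0.6],"twist":0},{"grip":-1,"translation":[0,0,0.07],"twist":0},{"grip":-1,"translation":[0,0,0],"twist":0}]'; python3 plan.py 504.3 73 70 -25.5
```

```text
clock: 3.52
eef_pos: [0.508, 0.0733, 0.0734]
orientation: [[0.428, 0.904, 0.001], [0.904, -0.428, 0.0], [0.001, 0.001, -1.0]]
contact_force: [0.3, 1.2, 0.6]
opening: 1.0
grasp_force: 0.0
pos [508.   73.3  73.4] yaw 64.7 j6 124 clk 3.5 op 1.0 gf 0.0 F [0.3 1.2 0.6]
twist total units(10deg) 0.017  then shift units(60mm) [-0.032 -0.053  0.056] in now-axes [-0.032 -0.053  0.056]
```

```bash
python3 -m jog '[{"grip":-1,"translation":[-0.03,-0.05,0.05],"twist":0},{"grip":0,"translation":[0,0,0],"twist":0},{"grip":0.3,"translation":[0,0,0],"twist":0},{"grip":0.6,"translation":[0,0,0],"twist":0},{"grip":1,"translation":[0,0,0],"twist":0},{"grip":1,"translation":[0,0,0],"twist":0},{"grip":1,"translation":[0,0,0],"twist":0},{"grip":1,"translation":[0,0,0],"twist":0},{"grip":1,"translation":[0,0,0],"twist":0},{"grip":1,"translation":[0,0,0],"twist":0}]' 30; python3 plan.py 433 -55 140 -28.8
```

```text
clock: 4.78
eef_pos: [0.5041, 0.0737, 0.0694]
orientation: [[0.427, 0.904, 0.001], [0.904, -0.427, 0.0], [0.0, 0.001, -1.0]]
contact_force: [-0.1, -0.8, 5.7]
opening: 0.264
grasp_force: 29.5
pos [504.1  73.7  69.4] yaw 64.7 j6 124 clk 4.8 op 0.264 gf 29.5 F [-0.1 -0.8  5.7]
twist total units(10deg) 0.354  then shift units(60mm) [-2.45  -0.005 -1.176] in now-axes [-2.445 -0.155 -1.177]
```

```bash
python3 -m jog '[{"grip":1,"translation":[0,0,-0.6],"twist":0},{"grip":1,"translation":[-0.8,0,-0.4],"twist":0},{"grip":1,"translation":[-0.8,0,0],"twist":0},{"grip":1,"translation":[-0.8,-0.1,0],"twist":0.35},{"grip":1,"translation":[0,0,0.5],"twist":0},{"grip":1,"translation":[0,0,0],"twist":0}]'; python3 plan.py 433 -55 69.4 -28.8
```

```text
clock: 5.52
eef_pos: [0.4345, -0.0541, 0.0974]
orientation: [[0.482, 0.876, -0.004], [0.876, -0.482, 0.001], [-0.001, -0.004, -1.0]]
contact_force: [-0.0, -0.0, -0.0]
opening: 0.266
grasp_force: 29.7
pos [434.5 -54.1  97.4] yaw 61.2 j6 112 clk 5.5 op 0.266 gf 29.7 F [-0. -0. -0.]
twist total units(10deg) -0.001  then shift units(60mm) [-0.026 -0.014  0.467] in now-axes [-0.025 -0.012  0.468]
```

```bash
python3 -m jog '[{"grip":1,"translation":[0,0,0.3],"twist":0},{"grip":1,"translation":[0,0,0.15],"twist":0},{"grip":1,"translation":[0,0,0.015],"twist":0},{"grip":1,"translation":[0,0,0],"twist":0},{"grip":0.3,"translation":[0,0,0],"twist":0},{"grip":-1,"translation":[0,0,0],"twist":0},{"grip":-1,"translation":[0,0,0],"twist":0},{"grip":-1,"translation":[0,0,0],"twist":0},{"grip":-1,"translation":[0,0,-0.8],"twist":0},{"grip":-1,"translation":[0,0,-0.8],"twist":0},{"grip":-1,"translation":[0,0,0],"twist":0}]'; python3 plan.py 605 265 230 -37.6
python3 - <<'E'
from cell import robot
import pickle
c=robot.camera("wrist");pickle.dump(c,open("w2.pkl","wb"))
c=robot.camera("top");pickle.dump(c,open("t2.pkl","wb"))
E
```

```text
clock: 6.9
eef_pos: [0.4396, -0.0543, 0.1708]
orientation: [[0.481, 0.877, 0.007], [0.877, -0.481, -0.001], [0.003, 0.006, -1.0]]
contact_force: [1.0, -0.7, -0.6]
opening: 0.999
grasp_force: 0.0
pos [439.6 -54.3 170.8] yaw 61.2 j6 112 clk 6.9 op 0.999 gf 0.0 F [ 1.  -0.7 -0.6]
twist total units(10deg) 0.884  then shift units(60mm) [ 5.898 -1.064 -0.987] in now-axes [ 5.994 -0.138 -0.973]
```

```bash
python3 -m jog '[{"grip":-1,"translation":[0.9,0,-0.8],"twist":0},{"grip":-1,"translation":[0.9,0,-0.2],"twist":0},{"grip":-1,"translation":[0.9,-0.02,0],"twist":0},{"grip":-1,"translation":[0.9,-0.02,0],"twist":0},{"grip":-1,"translation":[0.9,-0.02,0],"twist":0},{"grip":-1,"translation":[0.9,-0.02,0],"twist":0},{"grip":-1,"translation":[0.6,-0.06,0],"twist":0.88},{"grip":-1,"translation":[0,0,0],"twist":0},{"grip":-1,"translation":[0,0,0],"twist":0}]'; python3 plan.py 634.5 322 40 -37.6
python3 - <<'E'
from cell import robot
import pickle,cv2
c=robot.camera("wrist");pickle.dump(c,open("w3.pkl","wb"))
t=pickle.load(open("t2.pkl","rb"))
cv2.imwrite("pics/w3.png",cv2.hconcat([c["color"][:,:,::-1][:, :400],t["color"][:,:,::-1][:,110:510]]))
E
```

```text
clock: 8.12
eef_pos: [0.5981, 0.2585, 0.2189]
orientation: [[0.609, 0.794, -0.003], [0.794, -0.609, -0.002], [-0.003, -0.001, -1.0]]
contact_force: [0.1, -1.5, -0.4]
opening: 0.997
grasp_force: 0.0
pos [598.1 258.5 218.9] yaw 52.5 j6 151 clk 8.1 op 0.997 gf 0.0 F [ 0.1 -1.5 -0.4]
twist total units(10deg) 0.012  then shift units(60mm) [ 1.209 -0.165  2.982] in now-axes [ 1.218 -0.159  2.978]
```

View pics/w3.png

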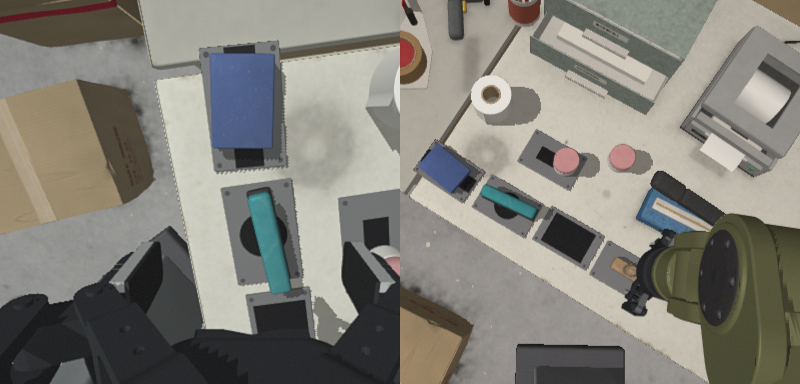

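The stamp stands on the plain plate. In the wrist view the ink pad is at (242,101) and its outline plate is now clear at (565,238) in the right half.

```bash
python3 - <<'E'
from wm import *
import pickle
c=pickle.load(open("w3.pkl","rb"));H,S,V=hsv(c)
blue=(H>105)&(H<125)&(S>110)&win(c,200,40,285,160);print("ink",rect(ray(c,pts(blue),.022)))
print("staplerplate",plate(c,(195,36,295,178)))
q=np.argwhere(cv2.morphologyEx(((S<40)&(V<130)&win(c,195,44,292,176)).astype(np.uint8),cv2.MORPH_OPEN,np.ones((3,3))))[:,::-1];print(rect(ray(c,q,.004)))
q=np.argwhere((V<50)&(S<60)&win(c,218,40,275,172))[:,::-1];print("outl",rect(ray(c,q,.004)))
teal=(H>80)&(H<100)&(S>100)&win(c,230,170,300,300); print("stapler",rect(ray(c,pts(teal),.040)))
print("jarplate",plate(c,(215,172,305,290)))
t=pickle.load(open("t2.pkl","rb"))
print("top: ink outline",dark(t,(240,200,320,275)),plate(t,(240,200,318,275)))
E
```

```text
ink [620.3 348.6   3.9   8.4 -39.6]
staplerplate [635.6 314.4 101.4 128.8 -33.7]
[634.1 314.9  98.4 128.2 -33.7]
outl [632.6 316.8  31.3 122.1 -32.1]
stapler [568.8 189.   24.7 118.9 -24.2]
jarplate [558.8 182.4  81.6 144.7 -29.1]
top: ink outline [501.3  64.4  65.   93.8 -28.9] [511.8  81.8  81.8 173.4 -28.9]
```

```bash
python3 - <<'E'
from wm import *
import pickle
c=pickle.load(open("w3.pkl","rb"));H,S,V=hsv(c)
print(H[100,242],S[100,242],V[100,242])
blue=(H>105)&(H<125)&(S>80)&(V>60)&win(c,200,40,285,160);print("ink",rect(ray(c,pts(blue),.022)),blue.sum())
E
python3 -m jog '[{"grip":-1,"translation":[0.6,-0.08,0.7],"twist":0},{"grip":-1,"translation":[0.6,-0.08,0.7],"twist":0},{"grip":-1,"translation":[0,0,0.6],"twist":0},{"grip":-1,"translation":[0,0,0],"twist":0}]'
python3 plan.py 635.5 323 40 -37.6
```

```text
111 107 138
ink [635.1 323.1  62.1  90.6 -37.9] 5912
clock: 8.68
eef_pos: [0.6327, 0.3198, 0.0971]
orientation: [[0.61, 0.792, -0.007], [0.792, -0.61, -0.004], [-0.007, -0.003, -1.0]]
contact_force: [-0.6, -0.1, 0.8]
opening: 0.998
grasp_force: 0.0
pos [632.7 319.8  97.1] yaw 52.4 j6 154 clk 8.7 op 0.998 gf 0.0 F [-0.6 -0.1  0.8]
twist total units(10deg) 0.002  then shift units(60mm) [0.071 0.005 0.951] in now-axes [0.077 0.008 0.951]
```

```bash
python3 -m jog '[{"grip":-0.75,"translation":[0.07,0,0.6],"twist":0},{"grip":-0.75,"translation":[0,0,0.4],"twist":0},{"grip":-0.75,"translation":[0,0,0.1],"twist":0},{"grip":-0.75,"translation":[0,0,0],"twist":0}]'
python3 plan.py 635.5 323 29 -37.6
```

```text
clock: 9.18
eef_pos: [0.6387, 0.3252, 0.0364]
orientation: [[0.61, 0.792, 0.001], [0.792, -0.61, 0.001], [0.001, 0.001, -1.0]]
contact_force: [0.7, -0.1, 0.2]
opening: 0.871
grasp_force: 0.0
pos [638.7 325.2  36.4] yaw 52.4 j6 155 clk 9.2 op 0.871 gf 0.0 F [ 0.7 -0.1  0.2]
twist total units(10deg) 0.001  then shift units(60mm) [-0.061 -0.019  0.124] in now-axes [-0.062 -0.019  0.124]
```

```bash
python3 -m jog '[{"grip":-0.75,"translation":[-0.06,-0.02,0.12],"twist":0},{"grip":-0.75,"translation":[0,0,0],"twist":0},{"grip":0,"translation":[0,0,0],"twist":0},{"grip":0,"translation":[0,0,0],"twist":0},{"grip":0,"translation":[0,0,0],"twist":0},{"grip":0,"translation":[0,0,0],"twist":0},{"grip":0,"translation":[0,0,0],"twist":0}]' 40
python3 plan.py 635.5 323 29 -37.6;  python3 - <<'E'
from cell import robot
import cv2
c=robot.camera("scene");print(1)
cv2.imwrite("pics/s4.png",cv2.resize(c["color"][:,:,::-1][170:300,100:300],(800,520),interpolation=cv2.INTER_CUBIC))
E
```

```text
clock: 10.05
eef_pos: [0.6352, 0.3237, 0.0283]
orientation: [[0.609, 0.793, 0.001], [0.793, -0.609, 0.0], [0.001, 0.0, -1.0]]
contact_force: [-1.4, -1.6, 5.6]
opening: 0.722
grasp_force: 44.0
pos [635.2 323.7  28.3] yaw 52.4 j6 155 clk 10.1 op 0.722 gf 44.0 F [-1.4 -1.6  5.6]
twist total units(10deg) 0.005  then shift units(60mm) [-0.006  0.01  -0.012] in now-axes [-0.006  0.01  -0.012]
1
```

View pics/s4.png

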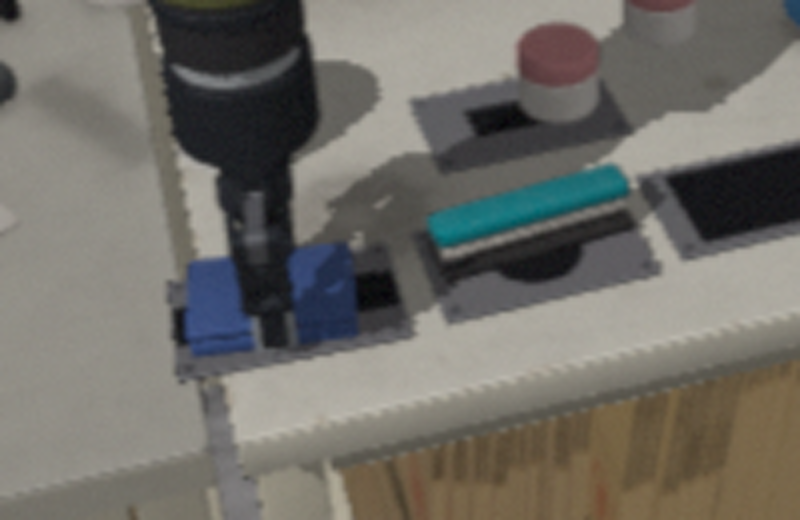

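```bash
python3 -m jog '[{"grip":0,"translation":[0,0,-0.4],"twist":0},{"grip":0,"translation":[0,0,-0.8],"twist":0},{"grip":0,"translation":[0,0,-0.3],"twist":-0.87},{"grip":0,"translation":[0,0,0],"twist":0},{"grip":0,"translation":[0,0,0],"twist":0}]'
python3 plan.py 500.3 63 70 -28.9
```

```text
clock: 10.72
eef_pos: [0.634, 0.323, 0.1159]
orientation: [[0.485, 0.875, -0.002], [0.875, -0.485, -0.001], [-0.002, -0.001, -1.0]]
contact_force: [-0.7, -0.1, -2.2]
opening: 0.724
grasp_force: 44.0
pos [634.  323.  115.9] yaw 61.0 j6 146 clk 10.7 op 0.724 gf 44.0 F [-0.7 -0.1 -2.2]
twist total units(10deg) -0.009  then shift units(60mm) [-4.871  0.143  0.765] in now-axes [-4.87   0.152  0.774]
```

```bash
python3 -m jog '[{"grip":0,"translation":[-0.5,0.03,0],"twist":0},{"grip":0,"translation":[-0.9,0.03,0],"twist":0},{"grip":0,"translation":[-0.9,0.03,0],"twist":0},{"grip":0,"translation":[-0.9,0.03,0],"twist":0},{"grip":0,"translation":[-0.9,0.03,0],"twist":0},{"grip":0,"translation":[-0.6,0,0.2],"twist":0},{"grip":0,"translation":[-0.15,0,0.5],"twist":0},{"grip":0,"translation":[0,0,0.2],"twist":0},{"grip":0,"translation":[0,0,0],"twist":0}]'
python3 plan.py 500.3 63 28.3 -28.9
```

```text
clock: 11.85
eef_pos: [0.5013, 0.0645, 0.0622]
orientation: [[0.483, 0.876, -0.003], [0.876, -0.483, -0.0], [-0.001, -0.002, -1.0]]
contact_force: [0.3, 0.6, -0.8]
opening: 0.72
grasp_force: 43.9
pos [501.3  64.5  62.2] yaw 61.1 j6 126 clk 11.8 op 0.72 gf 43.9 F [ 0.3  0.6 -0.8]
twist total units(10deg) 0.002  then shift units(60mm) [-0.03  -0.004  0.565] in now-axes [-0.029 -0.002  0.565]
```

```bash
python3 -m jog '[{"grip":0,"translation":[-0.03,0,0.35],"twist":0},{"grip":0,"translation":[0,0,0.17],"twist":0},{"grip":0,"translation":[0,0,0.03],"twist":0},{"grip":0,"translation":[0,0,0.01],"twist":0},{"grip":0,"translation":[0,0,0],"twist":0}]'
python3 plan.py 500.3 63 28.3 -28.9
```

```text
clock: 12.48
eef_pos: [0.502, 0.0628, 0.0305]
orientation: [[0.483, 0.876, 0.001], [0.876, -0.483, 0.0], [0.001, 0.001, -1.0]]
contact_force: [-0.7, 0.1, -0.7]
opening: 0.723
grasp_force: 43.9
pos [502.   62.8  30.5] yaw 61.2 j6 126 clk 12.5 op 0.723 gf 43.9 F [-0.7  0.1 -0.7]
twist total units(10deg) 0.005  then shift units(60mm) [-0.011 -0.026  0.036] in now-axes [-0.011 -0.026  0.036]
```

Then release, lift and back off to look.

```bash
python3 -m jog '[{"grip":0,"translation":[-0.01,-0.025,0.02],"twist":0},{"grip":0,"translation":[0,0,0.02],"twist":0},{"grip":0,"translation":[0,0,0],"twist":0},{"grip":-0.7,"translation":[0,0,0],"twist":0},{"grip":-1,"translation":[0,0,0],"twist":0},{"grip":-1,"translation":[0,0,0],"twist":0},{"grip":-1,"translation":[0,0,-0.8],"twist":0},{"grip":-1,"translation":[-0.3,0,-0.9],"twist":0},{"grip":-1,"translation":[-0.3,0,-0.9],"twist":0},{"grip":-1,"translation":[0,0,-0.8],"twist":0},{"grip":-1,"translation":[0,0,0],"twist":0},{"grip":-1,"translation":[0,0,0],"twist":0}]'
python3 plan.py 569 189 60 -24.2
python3 - <<'E'
from cell import robot
from wm import *
import pickle
c=robot.camera("wrist");pickle.dump(c,open("w5.pkl","wb"))
H,S,V=hsv(c)
b=(H>105)&(H<125)&(S>80)&(V>60)&win(c,200,80,300,260);q=pts(b);print("ink",rect(ray(c,q,.022)),q.min(0),q.max(0))
cv2.imwrite("pics/w5.png",c["color"][:,:,::-1])
E
```

```text
clock: 13.98
eef_pos: [0.4822, 0.0313, 0.2309]
orientation: [[0.483, 0.876, -0.0], [0.876, -0.483, 0.0], [-0.0, -0.0, -1.0]]
contact_force: [-1.2, 0.1, 0.5]
opening: 1.002
grasp_force: 0.0
pos [482.2  31.3 230.9] yaw 61.1 j6 123 clk 14.0 op 1.002 gf 0.0 F [-1.2  0.1  0.5]
twist total units(10deg) -0.465  then shift units(60mm) [2.99  0.242 2.849] in now-axes [3.    0.    2.848]
ink [499.5  63.   62.3  89.9 -29. ] [222  96] [281 181]
```

View pics/w5.png

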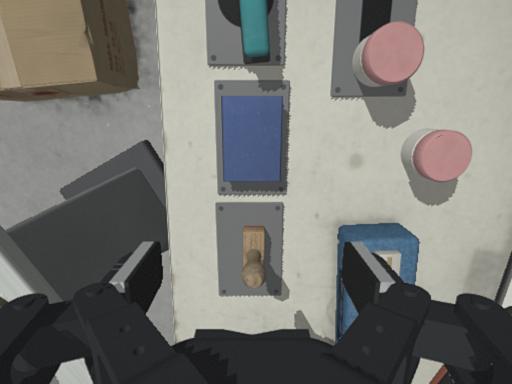

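The ink pad covers its outline squarely, centred at (252,139). Now the stapler.

```bash
python3 - <<'E'
from wm import *
import pickle
c=pickle.load(open("w5.pkl","rb"));H,S,V=hsv(c)
m=(((S<40)|((H>105)&(H<125)&(S>60)))&(V<150)&win(c,210,78,294,197)).astype(np.uint8)
m=cv2.morphologyEx(m,cv2.MORPH_OPEN,np.ones((3,3)));print("plate",rect(ray(c,pts(m),.004)))
E
python3 -m jog '[{"grip":-1,"translation":[0,0,0],"twist":-0.46},{"grip":-1,"translation":[0.75,0.06,0],"twist":0},{"grip":-1,"translation":[0.75,0.06,0.4],"twist":0},{"grip":-1,"translation":[0.75,0.06,0.8],"twist":0},{"grip":-1,"translation":[0.74,0.06,0.8],"twist":0},{"grip":-1,"translation":[0,0,0.5],"twist":0},{"grip":-1,"translation":[0,0,0],"twist":0}]'
python3 plan.py 569 189 39 -24.2
```

```text
plate [499.4  61.8  82.5 130.1 -28.9]
clock: 14.9
eef_pos: [0.5634, 0.1845, 0.0815]
orientation: [[0.41, 0.912, -0.009], [0.912, -0.41, -0.003], [-0.006, -0.007, -1.0]]
contact_force: [-0.4, -0.6, 0.9]
opening: 1.001
grasp_force: 0.0
pos [563.4 184.5  81.5] yaw 65.8 j6 132 clk 14.9 op 1.001 gf 0.0 F [-0.4 -0.6  0.9]
twist total units(10deg) 0.0  then shift units(60mm) [0.107 0.054 0.709] in now-axes [0.112 0.059 0.708]
```

```bash
python3 -m jog '[{"grip":-1,"translation":[0.1,0.05,0.3],"twist":0},{"grip":-0.4,"translation":[0,0,0.3],"twist":0},{"grip":-0.2,"translation":[0,0,0.1],"twist":0},{"grip":0.2,"translation":[0,0,0],"twist":0},{"grip":0.2,"translation":[0,0,0],"twist":0}]'
python3 plan.py 569 189 39 -24.2
```

```text
clock: 15.52
eef_pos: [0.5728, 0.1894, 0.0448]
orientation: [[0.411, 0.912, 0.001], [0.912, -0.411, 0.0], [0.001, 0.001, -1.0]]
contact_force: [-0.2, 0.0, 0.2]
opening: 0.403
grasp_force: 0.0
pos [572.8 189.4  44.8] yaw 65.7 j6 133 clk 15.5 op 0.403 gf 0.0 F [-0.2  0.   0.2]
twist total units(10deg) -0.007  then shift units(60mm) [-0.032 -0.055  0.097] in now-axes [-0.032 -0.055  0.097]
```

```bash
python3 -m jog '[{"grip":0.2,"translation":[-0.03,-0.055,0.09],"twist":0},{"grip":0.2,"translation":[0,0,0],"twist":0},{"grip":0.8,"translation":[0,0,0],"twist":0},{"grip":1,"translation":[0,0,0],"twist":0},{"grip":1,"translation":[0,0,0],"twist":0},{"grip":1,"translation":[0,0,0],"twist":0},{"grip":1,"translation":[0,0,0],"twist":0}]' 40
python3 plan.py 634 317 80 -32
```

```text
clock: 16.4
eef_pos: [0.5687, 0.1891, 0.0389]
orientation: [[0.411, 0.912, 0.0], [0.912, -0.411, 0.0], [0.0, 0.0, -1.0]]
contact_force: [-0.5, 0.1, 2.1]
opening: 0.279
grasp_force: 39.8
pos [568.7 189.1  38.9] yaw 65.7 j6 133 clk 16.4 op 0.279 gf 39.8 F [-0.5  0.1  2.1]
twist total units(10deg) 0.774  then shift units(60mm) [ 2.384 -0.206 -0.685] in now-axes [ 2.39   0.117 -0.685]
```

```bash
python3 -m jog '[{"grip":1,"translation":[0,0,-0.3],"twist":0},{"grip":1,"translation":[0,0,-0.7],"twist":0},{"grip":1,"translation":[0,0,0],"twist":0.77},{"grip":1,"translation":[0,0,0],"twist":0},{"grip":1,"translation":[0,0,0],"twist":0}]'
python3 - <<'E'
from cell import robot
from wm import *
import pickle
c=robot.camera("top");pickle.dump(c,open("t6.pkl","wb"));w=robot.camera("wrist");pickle.dump(w,open("w6.pkl","wb"))
print("outl",dark(c,(125,140,195,203)),"plate",plate(c,(120,138,197,203)))
cv2.imwrite("pics/t6.png",cv2.hconcat([cv2.resize(c["color"][130:280,100:300][:,:,::-1],(400,300)),cv2.resize(w["color"][:,:,::-1],(400,300))]))
E
```

```text
clock: 17.02
eef_pos: [0.5683, 0.189, 0.0987]
orientation: [[0.527, 0.85, -0.001], [0.85, -0.527, -0.0], [-0.001, -0.0, -1.0]]
contact_force: [-0.8, 0.5, -2.4]
opening: 0.285
grasp_force: 39.6Traceback (most recent call last):
  File "<stdin>", line 5, in <module>
  File "wm.py", line 11, in dark
    return rect(ray(c,pts(m),.004))
                      ~~~^^^
  File "h.py", line 13, in pts
    n,l,s,_=cv2.connectedComponentsWithStats(m.astype(np.uint8)); k=1+np.argmax(s[1:,4])
                                                                      ~~~~~~~~~^^^^^^^^^
    return _wrapfunc(a, 'argmax', axis=axis, out=out, **kwds)
    return bound(*args, **kwds)
ValueError: attempt to get argmax of an empty sequence
```

```bash
python3 - <<'E'
from wm import *
import pickle
c=pickle.load(open("t6.pkl","rb"));w=pickle.load(open("w6.pkl","rb"))
cv2.imwrite("pics/t6.png",cv2.hconcat([cv2.resize(c["color"][:,:,::-1],(288,384)),w["color"][:,:,::-1]]))
E
```

```text
(no output)
```

View pics/t6.png

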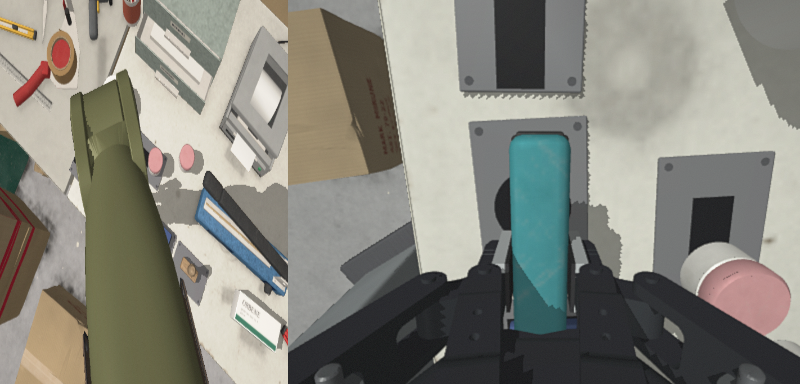

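Held level. The stapler outline enters the wrist half at (520,0–88), so I'll use its near end and direction.

```bash
python3 - <<'E'
from wm import *
import pickle
c=pickle.load(open("w6.pkl","rb"));H,S,V=hsv(c)
m=win(c,195,0,275,96)&(V<60)&(S<90);m=cv2.morphologyEx(m.astype(np.uint8),cv2.MORPH_OPEN,np.ones((5,5)));P=ray(c,pts(m),.004)*1000
r=rect(P/1000);print(r);a=np.radians(r[4]);y=np.array([-np.sin(a),np.cos(a)])
s=(P-r[:2])@y;print("centre",r[:2]+y*(s.min()+62))
m=win(c,165,0,300,99)&(V<130)&(S<40);m=cv2.morphologyEx(m.astype(np.uint8),cv2.MORPH_OPEN,np.ones((5,5)));P=ray(c,pts(m),.004)*1000
r=rect(P/1000);print("plate",r)
P=P[:,:]; s=(P-r[:2])@y;print("centre",r[:2]+y*(s.min()+64))
t=(H>80)&(H<100)&(S>90)&win(c,215,125,290,335);print("stapler",rect(ray(c,pts(t),.100)))
E
python3 plan.py 634 317 80 -31.5
```

```text
[614.  286.5  31.1  50.8 -32. ]
centre [633.38093827 317.51598472]
plate [613.6 284.2  56.1  81.8  57.4]
centre [632.5343602  314.50131042]
stapler [575.4 200.3  23.9  89.5 -31.9]
pos [568.1 188.9  98.3] yaw 58.1 j6 140 clk 17.1 op 0.285 gf 39.6 F [-0.3  1.2 -2.3]
twist total units(10deg) -0.038  then shift units(60mm) [ 2.393 -0.179  0.305] in now-axes [ 2.392 -0.195  0.303]
```

```bash
python3 -m jog '[{"grip":1,"translation":[0.6,-0.05,0],"twist":0},{"grip":1,"translation":[0.8,-0.06,0],"twist":0},{"grip":1,"translation":[0.7,-0.06,0.2],"twist":0},{"grip":1,"translation":[0.28,0,0.3],"twist":0},{"grip":1,"translation":[0,0,0.2],"twist":0},{"grip":1,"translation":[0,0,0],"twist":0}]'
python3 plan.py 633.3 317.3 38.9 -32
```

```text
clock: 17.88
eef_pos: [0.6338, 0.3143, 0.0548]
orientation: [[0.529, 0.849, -0.004], [0.849, -0.529, -0.002], [-0.004, -0.002, -1.0]]
contact_force: [-0.3, 0.3, -2.5]
opening: 0.284
grasp_force: 39.6
pos [633.8 314.3  54.8] yaw 58.1 j6 148 clk 17.9 op 0.284 gf 39.6 F [-0.3  0.3 -2.5]
twist total units(10deg) 0.005  then shift units(60mm) [ 0.037 -0.033  0.266] in now-axes [ 0.038 -0.033  0.265]
```

```bash
python3 -m jog '[{"grip":1,"translation":[0.03,-0.03,0.12],"twist":0},{"grip":1,"translation":[0,0,0.08],"twist":0},{"grip":1,"translation":[0,0,0],"twist":0}]'
python3 plan.py 633.3 317.3 38.9 -32
```

```text
clock: 18.25
eef_pos: [0.6347, 0.3177, 0.0447]
orientation: [[0.53, 0.848, -0.0], [0.848, -0.53, -0.0], [-0.0, -0.0, -1.0]]
contact_force: [-0.3, 0.0, -1.0]
opening: 0.287
grasp_force: 39.6
pos [634.7 317.7  44.7] yaw 58.0 j6 149 clk 18.2 op 0.287 gf 39.6 F [-0.3  0.  -1. ]
twist total units(10deg) 0.003  then shift units(60mm) [-0.018 -0.017  0.096] in now-axes [-0.018 -0.017  0.096]
```

```bash
python3 -m jog '[{"grip":1,"translation":[-0.015,-0.015,0.06],"twist":0},{"grip":1,"translation":[0,0,0.03],"twist":0},{"grip":1,"translation":[0,0,0],"twist":0},{"grip":0.2,"translation":[0,0,0],"twist":0},{"grip":-0.5,"translation":[0,0,0],"twist":0},{"grip":-1,"translation":[0,0,0],"twist":0},{"grip":-1,"translation":[0,0,-0.8],"twist":0},{"grip":-1,"translation":[-0.6,0,-0.9],"twist":0},{"grip":-1,"translation":[-0.9,0,-0.9],"twist":0},{"grip":-1,"translation":[-0.9,0,-0.9],"twist":0},{"grip":-1,"translation":[-0.5,0,0],"twist":0},{"grip":-1,"translation":[0,0,0],"twist":0},{"grip":-1,"translation":[0,0,0],"twist":0}]'
python3 - <<'E'
from cell import robot
from wm import *
import pickle
w=robot.camera("wrist");pickle.dump(w,open("w7.pkl","wb"))
cv2.imwrite("pics/w7.png",w["color"][:,:,::-1])
E
python3 plan.py 652.5 73 100 -
```

```text
clock: 19.88
eef_pos: [0.553, 0.1883, 0.2278]
orientation: [[0.529, 0.848, 0.0], [0.848, -0.529, 0.0], [0.001, 0.0, -1.0]]
contact_force: [-0.3, 0.4, -0.3]
opening: 1.004
grasp_force: 0.0
pos [553.  188.5 227.5] yaw 58.1 j6 141 clk 19.9 op 1.002 gf 0.0 F [ 0.6  0.1 -0.2]
twist total units(10deg) -0.0  then shift units(60mm) [-0.757  2.425  2.124] in now-axes [-0.757  2.426  2.124]
```

View pics/w7.png

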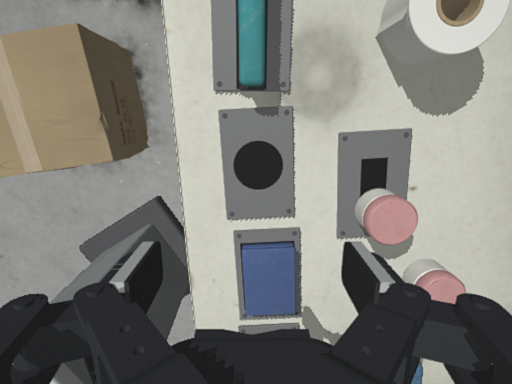

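The stapler lies on its outline (251,42). The jar outline is clear at (258,165), and the jar stands at (388,216).

```bash
python3 - <<'E'
from wm import *
import pickle
c=pickle.load(open("w7.pkl","rb"));H,S,V=hsv(c)
m=win(c,228,135,290,196)&(V<60)&(S<90);P=ray(c,pts(m),.004);print("jar disc",cv2.minEnclosingCircle((P*1000).astype(np.float32)),P.mean(0)*1000)
print("jarplate",plate(c,(214,102,300,224)))
print("stampplate",plate(c,(332,124,414,240),hi=122),"outl",dark(c,(350,145,395,195)))
q=pts(((H>165)|(H<8))&(S>55)&win(c,345,180,420,250));P=ray(c,q,.05);print("jar",cv2.minEnclosingCircle((P*1000).astype(np.float32)))
t=(H>80)&(H<100)&(S>90)&win(c,225,0,280,95);print("stapler",rect(ray(c,pts(t),.040)))
E
```

```text
jar disc ((562.3245239257812, 189.9938507080078), 27.795520782470703) [562.57741643 190.42995102]
jarplate [564.  192.   81.4 133.2 -29. ]
stampplate [662.9  98.5  80.6 126.6 -28.6] outl [669.3 109.4  28.6  39.1 -28.4]
jar ((651.7389526367188, 75.50081634521484), 28.542007446289062)
stapler [619.6 295.1  24.9  71.7 -32.7]
```

```bash
python3 -m jog '[{"grip":-1,"translation":[-0.25,0.8,0],"twist":0},{"grip":-1,"translation":[-0.25,0.8,0.2],"twist":0},{"grip":-1,"translation":[-0.25,0.8,0.9],"twist":0},{"grip":-1,"translation":[0,0,0.8],"twist":0},{"grip":-1,"translation":[0,0,0.1],"twist":0},{"grip":-1,"translation":[0,0,0],"twist":0}]'; python3 plan.py 652.5 73 38 -
```

```text
clock: 20.68
eef_pos: [0.6462, 0.0803, 0.1163]
orientation: [[0.528, 0.849, -0.001], [0.849, -0.528, 0.0], [-0.0, -0.001, -1.0]]
contact_force: [-0.1, 0.6, 0.1]
opening: 1.006
grasp_force: 0.0
pos [646.2  80.3 116.3] yaw 58.1 j6 129 clk 20.7 op 1.006 gf 0.0 F [-0.1  0.6  0.1]
twist total units(10deg) -0.0  then shift units(60mm) [-0.048  0.153  1.305] in now-axes [-0.047  0.154  1.305]
```

```bash
python3 -m jog '[{"grip":-1,"translation":[-0.04,0.15,0],"twist":0},{"grip":-1,"translation":[0,0,0],"twist":0},{"grip":-1,"translation":[0,0,0.4],"twist":0},{"grip":-1,"translation":[0,0,0.5],"twist":0},{"grip":-1,"translation":[0,0,0.3],"twist":0},{"grip":-1,"translation":[0,0,0],"twist":0},{"grip":-1,"translation":[0,0,0],"twist":0}]'; python3 plan.py 652.7 73.5 38 -
```

```text
clock: 21.55
eef_pos: [0.6533, 0.0727, 0.0452]
orientation: [[0.529, 0.848, 0.002], [0.848, -0.529, 0.0], [0.001, 0.001, -1.0]]
contact_force: [0.7, -0.4, 1.2]
opening: 1.001
grasp_force: 0.0
pos [653.3  72.7  45.2] yaw 58.0 j6 128 clk 21.6 op 1.001 gf 0.0 F [ 0.7 -0.4  1.2]
twist total units(10deg) -0.0  then shift units(60mm) [ 0.005 -0.015  0.12 ] in now-axes [ 0.005 -0.015  0.12 ]
```

```bash
python3 -m jog '[{"grip":-1,"translation":[0,-0.01,0.1],"twist":0},{"grip":-0.6,"translation":[0,0,0],"twist":0},{"grip":0,"translation":[0,0,0],"twist":0},{"grip":0.2,"translation":[0,0,0],"twist":0},{"grip":0.2,"translation":[0,0,0],"twist":0},{"grip":0.2,"translation":[0,0,0],"twist":0},{"grip":0.2,"translation":[0,0,0],"twist":0},{"grip":0.2,"translation":[0,0,-0.5],"twist":0},{"grip":0.2,"translation":[0,0,-0.5],"twist":0},{"grip":0.2,"translation":[0,0,0],"twist":0}]' 40; python3 plan.py 563.5 191 60 -
```

```text
clock: 22.8
eef_pos: [0.6536, 0.0732, 0.1]
orientation: [[0.529, 0.848, 0.004], [0.848, -0.529, 0.001], [0.002, 0.003, -1.0]]
contact_force: [0.3, -0.7, -1.0]
opening: 0.608
grasp_force: 42.2
pos [653.6  73.2 100. ] yaw 58.0 j6 128 clk 22.8 op 0.608 gf 42.2 F [ 0.3 -0.7 -1. ]
twist total units(10deg) -0.0  then shift units(60mm) [ 0.872 -2.313  0.666] in now-axes [ 0.87  -2.315  0.662]
```

```bash
python3 -m jog '[{"grip":0.2,"translation":[0.25,-0.6,0],"twist":0},{"grip":0.2,"translation":[0.25,-0.7,0],"twist":0},{"grip":0.2,"translation":[0.25,-0.7,0],"twist":0},{"grip":0.2,"translation":[0.12,-0.3,0.4],"twist":0},{"grip":0.2,"translation":[0,0,0.3],"twist":0},{"grip":0.2,"translation":[0,0,0],"twist":0},{"grip":0.2,"translation":[0,0,0],"twist":0}]'; python3 plan.py 563.2 190.6 40 -
```

```text
clock: 23.68
eef_pos: [0.5631, 0.1895, 0.056]
orientation: [[0.53, 0.848, 0.0], [0.848, -0.53, -0.0], [-0.0, 0.0, -1.0]]
contact_force: [0.1, 0.6, -1.6]
opening: 0.611
grasp_force: 42.4
pos [563.1 189.5  56. ] yaw 58.0 j6 141 clk 23.7 op 0.611 gf 42.4 F [ 0.1  0.6 -1.6]
twist total units(10deg) -0.0  then shift units(60mm) [ 0.016 -0.009  0.266] in now-axes [ 0.016 -0.009  0.266]
```

```bash
python3 -m jog '[{"grip":0.2,"translation":[0.015,-0.01,0.15],"twist":0},{"grip":0.2,"translation":[0,0,0.08],"twist":0},{"grip":0.2,"translation":[0,0,0],"twist":0},{"grip":0.2,"translation":[0,0,0.03],"twist":0},{"grip":0.2,"translation":[0,0,0],"twist":0}]'; python3 plan.py 563.2 190.6 39.5 -
```

```text
clock: 24.3
eef_pos: [0.5625, 0.1914, 0.0405]
orientation: [[0.529, 0.848, 0.0], [0.848, -0.529, 0.0], [0.0, 0.0, -1.0]]
contact_force: [0.3, -0.7, -1.1]
opening: 0.609
grasp_force: 42.4
pos [562.5 191.4  40.5] yaw 58.0 j6 141 clk 24.3 op 0.609 gf 42.4 F [ 0.3 -0.7 -1.1]
twist total units(10deg) -0.0  then shift units(60mm) [-0.005  0.017  0.016] in now-axes [-0.005  0.017  0.016]
```

Lower the last bit, release, and retreat to above the stamp (also looking at the jar).

```bash
python3 -m jog '[{"grip":0.2,"translation":[0,0.015,0.02],"twist":0},{"grip":0.2,"translation":[0,0,0.015],"twist":0},{"grip":0.2,"translation":[0,0,0],"twist":0},{"grip":-0.4,"translation":[0,0,0],"twist":0},{"grip":-1,"translation":[0,0,0],"twist":0},{"grip":-1,"translation":[0,0,0],"twist":0},{"grip":-1,"translation":[0,0,0],"twist":0},{"grip":-1,"translation":[0,0,-0.8],"twist":0},{"grip":-1,"translation":[0,0,-0.9],"twist":0},{"grip":-1,"translation":[-0.7,0,-0.9],"twist":0},{"grip":-1,"translation":[-0.9,0,-0.9],"twist":0},{"grip":-1,"translation":[-0.9,0,0],"twist":0},{"grip":-1,"translation":[0,0,0],"twist":0},{"grip":-1,"translation":[0,0,0],"twist":0}]'
python3 - <<'E'
from cell import robot
from wm import *
import pickle
w=robot.camera("wrist");pickle.dump(w,open("w8.pkl","wb"))
cv2.imwrite("pics/w8.png",w["color"][:,:,::-1])
E
python3 plan.py 434 -54 100 -28.8
```

```text
clock: 26.05
eef_pos: [0.4912, 0.0751, 0.234]
orientation: [[0.53, 0.848, 0.001], [0.848, -0.53, 0.001], [0.001, 0.0, -1.0]]
contact_force: [0.5, 0.2, -0.8]
opening: 0.999
grasp_force: 0.0
pos [491.4  75.5 233.8] yaw 58.1 j6 131 clk 26.1 op 1.001 gf 0.0 F [ 1.1 -0.1 -0.4]
twist total units(10deg) -0.314  then shift units(60mm) [-2.352  0.201  2.229] in now-axes [-2.338  0.33   2.228]
```

View pics/w8.png

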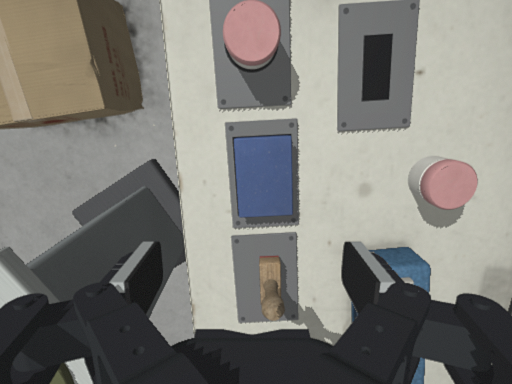

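The jar is on its disc (251,35). The stamp outline is fully clear at (377,68), and the parked stamp is at (270,285).

```bash
python3 - <<'E'
from wm import *
import pickle
c=pickle.load(open("w8.pkl","rb"));H,S,V=hsv(c)
print("stampplate",plate(c,(332,0,424,136),hi=125),"outl",dark(c,(352,25,402,110)))
q=pts(((H>165)|(H<8))&(S>55)&win(c,215,0,285,72));P=ray(c,q,.05);print("jar",cv2.minEnclosingCircle((P*1000).astype(np.float32)))
b=(H>105)&(H<125)&(S>80)&(V>60)&win(c,225,118,303,228);print("ink",rect(ray(c,pts(b),.022)))
m=(((S<40)|((H>105)&(H<125)&(S>60)))&(V<150)&win(c,222,116,303,229)).astype(np.uint8)
m=cv2.morphologyEx(m,cv2.MORPH_OPEN,np.ones((3,3)));print("inkplate",rect(ray(c,pts(m),.004)))
w=(H>5)&(H<25)&(S>60)&win(c,250,248,295,325);print("foot",rect(ray(c,pts(w),.024)))
print("foot far",rect(ray(c,pts(w&win(c,250,248,295,280)),.024)))
E
python3 -m jog '[{"grip":-1,"translation":[-0.8,0.1,0],"twist":-0.31},{"grip":-1,"translation":[-0.8,0.04,0.3],"twist":0},{"grip":-1,"translation":[-0.75,0.03,0.5],"twist":0},{"grip":-1,"translation":[0,0,0],"twist":0},{"grip":-1,"translation":[0,0,0],"twist":0}]'; python3 plan.py 433.3 -54.5 69.5 -28.8
```

```text
stampplate [662.5  97.6  81.4 127.6 -28.4] outl [663.4  98.2  28.7  64.7 -28.4]
jar ((562.410888671875, 189.101318359375), 26.428388595581055)
ink [500.   63.9  62.3  91.2 -29.1]
inkplate [499.1  61.5  82.  128.3 -28.8]
foot [434.  -60.6  27.4  88.4 -26.9]
foot far [447.6 -35.5  25.7  29.8 -31.7]
clock: 26.72
eef_pos: [0.4304, -0.0518, 0.1859]
orientation: [[0.482, 0.876, 0.0], [0.876, -0.482, 0.001], [0.001, -0.0, -1.0]]
contact_force: [-0.3, -1.0, 0.5]
opening: 0.998
grasp_force: 0.0
pos [430.4 -51.8 185.9] yaw 61.2 j6 112 clk 26.7 op 0.998 gf 0.0 F [-0.3 -1.   0.5]
twist total units(10deg) -0.003  then shift units(60mm) [-0.016  0.064  1.941] in now-axes [-0.017  0.064  1.941]
```

```bash
python3 -m jog '[{"grip":-1,"translation":[-0.01,0.06,0.4],"twist":0},{"grip":-1,"translation":[0,0,0.6],"twist":0},{"grip":-1,"translation":[0,0,0.6],"twist":0},{"grip":-1,"translation":[0,0,0.3],"twist":0},{"grip":-1,"translation":[0,0,0],"twist":0},{"grip":-1,"translation":[0,0,0],"twist":0}]'; python3 plan.py 433.3 -54.5 69.5 -28.8
```

```text
clock: 27.48
eef_pos: [0.4339, -0.0541, 0.0729]
orientation: [[0.481, 0.877, 0.002], [0.877, -0.481, -0.0], [0.001, 0.002, -1.0]]
contact_force: [0.6, 0.1, 0.4]
opening: 0.996
grasp_force: 0.0
pos [433.9 -54.1  72.9] yaw 61.2 j6 112 clk 27.5 op 0.996 gf 0.0 F [0.6 0.1 0.4]
twist total units(10deg) 0.003  then shift units(60mm) [-0.011 -0.004  0.056] in now-axes [-0.011 -0.005  0.056]
```

```bash
python3 -m jog '[{"grip":-1,"translation":[-0.01,0,0.05],"twist":0},{"grip":0,"translation":[0,0,0],"twist":0},{"grip":0.3,"translation":[0,0,0],"twist":0},{"grip":1,"translation":[0,0,0],"twist":0},{"grip":1,"translation":[0,0,0],"twist":0},{"grip":1,"translation":[0,0,0],"twist":0},{"grip":1,"translation":[0,0,0],"twist":0},{"grip":1,"translation":[0,0,0],"twist":0},{"grip":1,"translation":[0,0,0],"twist":0},{"grip":1,"translation":[0,0,-0.4],"twist":0},{"grip":1,"translation":[0,0,-0.9],"twist":0},{"grip":1,"translation":[0,0,-0.5],"twist":0},{"grip":1,"translation":[0,0,0],"twist":0}]' 30; python3 plan.py 664 98.7 100 -28.5
```

```text
clock: 29.1
eef_pos: [0.4332, -0.0551, 0.1786]
orientation: [[0.482, 0.876, 0.003], [0.876, -0.482, -0.0], [0.002, 0.003, -1.0]]
contact_force: [-0.2, 0.8, -0.4]
opening: 0.264
grasp_force: 29.6
pos [433.2 -55.1 178.6] yaw 61.2 j6 112 clk 29.1 op 0.264 gf 29.6 F [-0.2  0.8 -0.4]
twist total units(10deg) -0.035  then shift units(60mm) [4.089 2.157 1.311] in now-axes [4.1   2.128 1.324]
```

```bash
python3 -m jog '[{"grip":1,"translation":[0.7,0,0],"twist":0},{"grip":1,"translation":[0.9,0,0],"twist":0},{"grip":1,"translation":[0.9,0.2,0],"twist":0},{"grip":1,"translation":[0.8,0.5,0],"twist":0},{"grip":1,"translation":[0.5,0.7,0],"twist":-0.03},{"grip":1,"translation":[0.28,0.6,0.3],"twist":0},{"grip":1,"translation":[0,0.14,0.7],"twist":0},{"grip":1,"translation":[0,0,0.3],"twist":0},{"grip":1,"translation":[0,0,0],"twist":0},{"grip":1,"translation":[0,0,0],"twist":0}]'; python3 plan.py 664 98.7 69.5 -28.5
```

```text
clock: 30.35
eef_pos: [0.6627, 0.0978, 0.1]
orientation: [[0.478, 0.878, 0.001], [0.878, -0.478, 0.0], [0.001, 0.001, -1.0]]
contact_force: [-0.1, -0.6, 0.1]
opening: 0.262
grasp_force: 29.7
pos [662.7  97.8 100. ] yaw 61.5 j6 127 clk 30.4 op 0.262 gf 29.7 F [-0.1 -0.6  0.1]
twist total units(10deg) -0.004  then shift units(60mm) [0.024 0.012 0.509] in now-axes [0.023 0.012 0.509]
```

```bash
python3 -m jog '[{"grip":1,"translation":[0.02,0.01,0.3],"twist":0},{"grip":1,"translation":[0,0,0.15],"twist":0},{"grip":1,"translation":[0,0,0.03],"twist":0},{"grip":1,"translation":[0,0,0],"twist":0},{"grip":1,"translation":[0,0,0],"twist":0}]'; python3 plan.py 664 98.7 69.5 -28.5
```

```text
clock: 30.98
eef_pos: [0.664, 0.0983, 0.0704]
orientation: [[0.478, 0.878, 0.001], [0.878, -0.478, 0.0], [0.0, 0.0, -1.0]]
contact_force: [0.4, -0.0, -0.2]
opening: 0.27
grasp_force: 29.7
pos [664.   98.3  70.4] yaw 61.4 j6 127 clk 31.0 op 0.27 gf 29.7 F [ 0.4 -0.  -0.2]
twist total units(10deg) -0.006  then shift units(60mm) [ 0.005 -0.003  0.015] in now-axes [ 0.005 -0.003  0.015]
```

```bash
python3 -m jog '[{"grip":1,"translation":[0,0,0.012],"twist":0},{"grip":1,"translation":[0,0,0],"twist":0},{"grip":0.3,"translation":[0,0,0],"twist":0},{"grip":-1,"translation":[0,0,0],"twist":0},{"grip":-1,"translation":[0,0,0],"twist":0},{"grip":-1,"translation":[0,0,0],"twist":0},{"grip":-1,"translation":[0,0,-0.8],"twist":0},{"grip":-1,"translation":[0,0,-0.9],"twist":0},{"grip":-1,"translation":[0,-0.6,-0.9],"twist":0},{"grip":-1,"translation":[-0.4,-0.8,-0.1],"twist":0},{"grip":-1,"translation":[-0.8,-0.6,0],"twist":0},{"grip":-1,"translation":[-0.9,0,0],"twist":0},{"grip":-1,"translation":[-0.9,0,0],"twist":0},{"grip":-1,"translation":[-0.9,0,0],"twist":0},{"grip":-1,"translation":[0,0,0],"twist":0},{"grip":-1,"translation":[0,0,0],"twist":0}]'
python3 - <<'E'
from cell import robot
from wm import *
import pickle
t=robot.camera("top");w=robot.camera("wrist");pickle.dump((t,w),open("f1.pkl","wb"))
a=cv2.resize(t["color"][110:290,110:330][:,:,::-1],(489,400),interpolation=cv2.INTER_CUBIC)
b=cv2.resize(w["color"][:,200:490][:,:,::-1],(302,400))
cv2.imwrite("pics/f1.png",cv2.hconcat([a,b]))
E
```

```text
clock: 32.98
eef_pos: [0.448, -0.0505, 0.2297]
orientation: [[0.479, 0.878, 0.001], [0.878, -0.479, 0.0], [0.001, 0.001, -1.0]]
contact_force: [-0.1, 0.1, -0.1]
opening: 1.003
grasp_force: 0.0
```

View pics/f1.png

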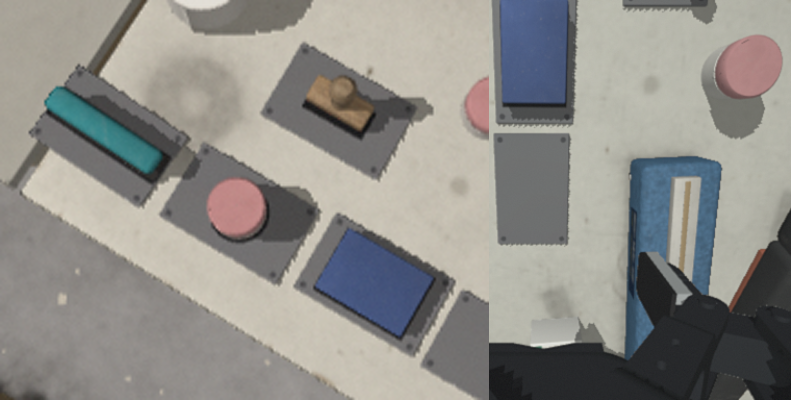

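All five look right: stapler (103,130), jar (237,208), ink pad (373,282) and stamp (342,100), with the plain plate empty. Now a numeric check in one camera.

```bash
python3 - <<'E'
from wm import *
import pickle
c=pickle.load(open("f1.pkl","rb"))[0];H,S,V=hsv(c)
s=489/220
def poly(L):
    m=np.zeros(V.shape,np.uint8);cv2.fillPoly(m,[(np.array(L)/s+110).astype(np.int32)],1);return m>0
W=dict(stapler=([(78,60),(194,138),(143,210),(26,132)],(80,100,90),.040),jar=([(205,138),(323,210),(283,287),(156,212)],None,.05),ink=([(338,208),(458,282),(416,358),(291,288)],(105,125,80),.022),stamp=([(304,38),(418,108),(382,184),(258,110)],(8,22,60),.024))
for n,(L,k,z) in W.items():
    p=poly(L); o=((((H>165)|(H<8))&(S>55)) if k is None else (H>=k[0])&(H<=k[1])&(S>k[2]))&p
    g=(((S<40)&(V<130))&p)
    if n in("ink",): g=g|o
    g=cv2.morphologyEx(g.astype(np.uint8),cv2.MORPH_OPEN,np.ones((3,3)))
    pr=rect(ray(c,np.argwhere(g)[:,::-1],.004));P=ray(c,pts(o),z)
    orr=rect(P) if k else cv2.minEnclosingCircle((P*1000).astype(np.float32))
    print(n,"plate",pr,"obj",orr)
E
```

```text
stapler plate [634.4 315.   86.7 133.3 -32.2] obj [632.6 316.1  25.4 117.8 -32.2]
jar plate [565.4 190.8  83.5 133.  -29.1] obj ((563.9246826171875, 192.59132385253906), 26.707475662231445)
ink plate [501.1  62.7  82.1 129.7 -28.9] obj [501.2  66.   63.1  90.7 -29.2]
stamp plate [665.   99.3  82.1 128.9 -28.4] obj [672.   98.   39.3  62.2 -29.2]
```

```bash
python3 -c "
from cell import robot
print(robot.job_done())"
```

```text
the job is handed in; nothing more can be done
None
```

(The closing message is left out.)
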